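# Probe a clamped lock board with test tweezers

## Task

Test the door-lock circuit board that lies in the check nest: swing the toggle clamp's handle all the way over and down until it snaps over centre and its foot holds the board, then take the test tweezers out of their wooden stand. Squeeze them until the two probe tips are as far apart as the two ringed round test pads on the board, and set one tip on the middle of each pad, lightly, so that the sprung tips give but do not bottom out. Finish while holding the tweezers there: tips still on the pads at that gap, clamp still locked, board still home in the nest; do not put the tweezers down or let go, and leave the other things on the bench where they are.

Things in the scene. Friction and masses are not known exactly. Their poses are not given: they have to be found in the camera images.
- nest: check nest, fixed: aluminium plate 150 x 192 x 12 mm with a black board pocket (floor 22 mm above the bench) and a steel toggle clamp of the flat-handle kind. Origin on the bench under the pocket's middle; y runs from pocket to clamp (plate y -52 to 140 mm, x -75 to 75), z up. The clamp works in the plane x = 0
- board: green circuit board of an electronic lock, 92 x 70 x 3 mm, about 50 g, loose in the pocket with about 1 mm play, axes parallel to the nest's. Origin at the middle of its underside; its top face is 25 mm above the bench. Parts on it stand up to 14 mm above that face, none within 20 mm of a pad taller than 2 mm
- pad_left (a point): centre of one of the two round test pads on the board's top face (brass-coloured discs of 9 mm, each in a thin white ring), at x -2, y -15 mm from the board's middle, 25 mm above the bench
- pad_right (a point): centre of the other test pad, at x +14, y -15 mm from the board's middle: the pads lie 16 mm apart along the board's x axis
- clamp_handle (a joint): turn of the clamp's handle against its bar, rad. 0: open, handle up, bar raised 66 degrees. Grows as the handle swings away from the board (+y of the nest) and down; the bar sinks with it, the sprung foot meets the board near 2.2. Dead centre 2.57; stop 2.69: locked, handle pointing away from the board 7 degrees above level, stays by itself. Locked means above 2.6. Takes under 5 N at the grip
- handle_grip (a point): where to take the clamp's handle: on the axis of its black rubber end, a round bar 17 mm thick, 25 mm short of the end. It can be pinched from above, fingers closing along the nest's x axis, and turns between the pads. Path in the nest's frame (x 0),  y, z mm: 0.00: 100, 156; 0.34: 119, 158; 0.67: 136, 158; 1.01: 148, 154; 1.34: 157, 150; 1.68: 164, 142; 2.01: 171, 131; 2.35: 178, 114; 2.69: 187, 83
- clamp_foot: black rubber foot of 16 mm diameter on the spindle at the bar's end, sprung 4 N per mm. Shut, it stands on the board at y 25, x 0 mm of the nest. Origin on its axis, about 29 mm above its face
- clamp_pivot (a point): the pin about which the clamp's bar swings, parallel to the nest's x axis, at y 87, z 46 mm of the nest. Shut, the bar lies level from here to 66 mm towards the board, its top under 55 mm, its spindle end under 70 mm and the handle pin under 80 mm above the bench
- stand: dark wooden stand, fixed, 84 x 54 mm, 40 mm high, with a slot of 48 x 10 mm along its x axis in which the tweezers' probes hang. Origin under its middle on the bench, z up
- tweezers: grey sprung test tweezers, about 70 g, 100 mm long, upright in the stand, tips down. Two legs spread along x (parallel to the stand's x). Origin midway between the ribbed grips, 68.5 mm above the bench in the stand, z up along the tool; probe tips 58 mm below it, finger guards (resting on the stand) 25 to 29 mm below. The frame belongs to the -x leg and tilts with it by half of the squeeze
- grip_mid (a point): midway between the tweezers' grips (the tweezers' origin), where fingers closing along x take them. Grips: flat outer faces 15 mm wide in y, from 11 mm above to 11 mm below this point; 30.5 mm over the outside at rest, 24 mm at a tip gap of 16 mm, then parallel. About 6 N holds that gap; squeezed from both sides the tips stay centred between the fingers
- head_top (a point): top of the tweezers' head with the small meter (20 mm in x, 16 mm in y), 42 mm above the grips' middle; the legs are hinged in it 36 mm above the grips' middle
- tweezer_leg (a joint): squeeze of the tweezers, rad: angle by which the legs are closed. 0 at rest, tips 33 mm apart; 0.18 tips 16 mm apart; 0.32 fully closed. The gap shrinks by 94 mm per rad, that is by 2.6 mm per mm that the grips are squeezed together
- probe_a_tip (a point): lowest point of the brass probe tip on the -x leg of the tweezers, a pin of 3 mm that springs back along its leg by up to 6 mm: 0.25 N to start it, then 0.25 N per mm
- probe_b_tip (a point): lowest point of the brass probe tip on the +x leg, alike
- padlock: brass padlock lying flat, body 42 x 46 x 22 mm, to be left alone; origin under its body
- cylinder: steel lock cylinder 62 x 17 x 31 mm, to be left alone; origin underneath
- pin_jar: glass jar with a metal cap, 48 mm wide, 55 mm high, to be left alone; origin underneath
- pin_tray: grey divided tray of lock pins, 92 x 60 x 18 mm, to be left alone; origin underneath
- keypad: black keypad front of a door lock, 66 x 120 x 28 mm, to be left alone; origin underneath
- screwdriver: screwdriver, lying along its x axis, to be left alone; about 30 mm high
- key_blank: brass key blank lying flat, 50 x 24 x 4 mm, to be left alone; origin underneath
- probe_a: the sprung brass probe pin on the -x leg, 3 mm thick; origin on its axis 12 mm above its tip
- probe_b: the sprung brass probe pin on the +x leg, 3 mm thick; origin on its axis 12 mm above its tip
Things that resemble listed ones, but are neither listed nor needed, are in the scene too. Leave any red look-alike of the tweezers alone.

How it is judged:
By the outcome, as a careful person would: the job done as asked, in the order asked, and still so for the second after the job is handed in, while the arm keeps its last pose, push and grip.
It also fails if it takes over 58 s, if anything falls off the work surface, if the arm or the gripper's body presses on something with over 40 N, if the wrist force passes 120 N, or if a joint passes its speed limit or range.

## Robot

A 7-joint arm with a two-finger parallel gripper is mounted at the origin on the work surface. World frame = base frame: x ahead of the robot, y to its left, z up, the work surface at z = 0. Lengths are in m, angles in rad, forces in N, time in s.
With the tool pointing down it reaches from about 0.425 to 1.025 m from the base axis. Payload 9.4 kg.
Tool frame: the origin (TCP) lies midway between the tips of the shut fingers; the grasp point (between the pads) lies 19 mm behind it; z points along the fingers, y is the direction in which the jaws open and shut (so a half turn about z gives the same grasp; the last joint's range is limited). The gripper opens to 93 mm and grips with 3 to 60 N. Pads are 15 mm wide; open, the fingers measure 128 mm over their backs; the gripper's body (75 mm by 188 mm) begins 65 mm behind the grasp point.
Start: joints at [1.264, 0.599, -0.003, 1.599, 0.002, 0.943, -0.08], TCP at [0.165, -0.706, 0.182] pointing down, gripper open.
Joint ranges: [-2.57, 2.57], [-0.35, 1.97], [-1.29, 1.29], [0.11, 2.56], [-1.05, 4.19], [0.11, 1.86], [-2.63, 2.63]. Speed limits (rad/s): [2.22, 2.22, 3.01, 3.01, 3.14, 3.14, 3.14].

## Interface

Orientations are given as a rotation vector (axis times angle).
In Python, from rig import r gives the robot as it stands.
- The arm moves only by the tool drive_tool, never from a script. Its argument "moves" is a list of rows, each a list of 3 entries, a list of its own where there are three numbers: the turn, a rotation vector about the tool's x, y, z in rad, then the shift along the tool's x, y, z in mm, then the finger opening in mm, from 0 to 93. In form: [[[ax, ay, az], [dx, dy, dz], jaw], ...]. A call has 1 to 12 rows; each row is the pose to reach, as a shift and turn from the pose measured when the call began, along the tool's axes at that moment; what a row does not reach only later rows make up. A row lasts 1/10 s, in which the tool goes at most 50 mm and 8.59 degrees, less where a joint would pass 70% of its speed; a pose out of reach is approached as far as the arm can. A call with a gripper value outside its range is refused whole. The fingers move at their own pace and stop on an object; "squeeze" is the grip in N (left out, the last holds). Time passes only in rows, so rows that repeat a pose let the fingers close. It gives the time, the measured TCP pose, the force and the opening at its end, in the units of the state.
- r.get_state(): the state, without advancing time (a new reading comes with each control period).
- r.snapshot(name): name is "scene" or "top" or "wrist"; returns the picture (480x640x3 uint8, red, green, blue); there is no depth.
- r.camera_model(name): a dict with "fx", "fy", "cx", "cy" (pixels), "origin" and "rotation" of the camera in the world. Camera axes: x right, y down, z forward; pixel columns grow to the right and rows downward; lengths in m; the calibration is good to about 2 mm. A picture is of the moment at which its call begins: read the wrist's pose just before it. camera_model takes no time and is no camera call; for the wrist camera it gives the pose at the moment of the call.
- r.close_job(): hands the job in, once; it reports no verdict.
The state is a dict: "time": time; "joint_positions": joint angles; "dq": joint speeds; "tau": joint torques, N m; "eef_pos": TCP position; "orientation": TCP orientation; "wrist_force": force on the tool from outside, world axes, zero at the start; "ft_torque": the same for the moment, N m; "finger_gap": finger opening in m.
Only numpy, scipy, OpenCV 4.12 (cv2) and the standard library are available. Lean on these libraries where they do the work, as an engineer would, in place of code of your own. Each camera call takes 0.05 s, during which the arm holds its last target.

## Working session

There is one attempt and no reset: what is moved stays moved. The work goes in short steps, Python scripts to look and compute and a tool call to move; the robot and the scene stay as the last step left them, time stands still between calls to the robot, and variables do not carry over. Pictures are saved under pics/ and viewed, and the job is handed in when it is done.

Besides the shell and the picture viewer there is one more tool, called after "Request:" by a JSON object that holds its "name" and its "arguments". drive_tool: Moves the arm, as the interface text tells. Its arguments: {"type":"object","properties":{"moves":{"type":"array","items":{"type":"array"}},"squeeze":{"type":"number"}},"required":["moves"]}

```bash
ls; mkdir -p pics
python3 - <<'E'
from rig import r
import cv2
s=r.get_state();print(s)
for n in("scene","top","wrist"):
    m=r.camera_model(n);print(n,m)
    cv2.imwrite(f"pics/a_{n}.png",r.snapshot(n)[:,:,::-1])
E
```

```text
pics
{'time': 0.0, 'joint_positions': array([ 1.26425381,  0.60015221, -0.00252442,  1.60015428,  0.00177358,
        0.94289019, -0.07980218]), 'dq': array([-0.00018819,  0.00159964,  0.00158162,  0.00067852, -0.00018988,
        0.0004035 ,  0.0002581 ]), 'tau': array([-1.17215055e-03, -7.65085888e+01,  1.49709385e+00, -2.52362126e+01,
       -5.22660522e-02,  1.68366887e-02,  1.79454828e-04]), 'eef_pos': array([ 0.16501588, -0.70539261,  0.181332  ]), 'orientation': array([-3.11930589e+00, -3.60101004e-01,  4.98817647e-04]), 'wrist_force': array([ 0.00249819, -0.67132496,  0.70384473]), 'ft_torque': array([-0.05789306, -0.01662648,  0.01870169]), 'finger_gap': 0.09319334888109795}
scene {'fx': 548.6161200776318, 'fy': 548.6161200776318, 'cx': 319.73184445895356, 'cy': 240.38668715037554, 'origin': array([ 1.30690278, -0.33766898,  0.719677  ]), 'rotation': array([-1.93194009, -1.13433619,  0.60222254])}
top {'fx': 477.5256178902905, 'fy': 477.5256178902905, 'cx': 324.0184483078423, 'cy': 230.0528807998461, 'origin': array([0.5228292 , 0.08711954, 1.01706599]), 'rotation': array([-2.22846413,  2.20471184, -0.06291988])}
wrist {'fx': 406.42748954491043, 'fy': 406.42748954491043, 'cx': 323.0604166147175, 'cy': 240.2065460283984, 'origin': array([ 0.2456792 , -0.68714591,  0.38339412]), 'rotation': array([ 2.27097526, -1.79821139, -0.27211875])}
```

View pics/a_scene.png

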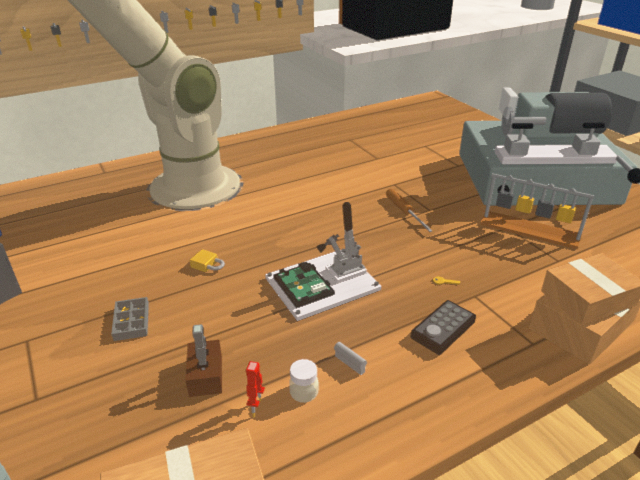

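View pics/a_top.png

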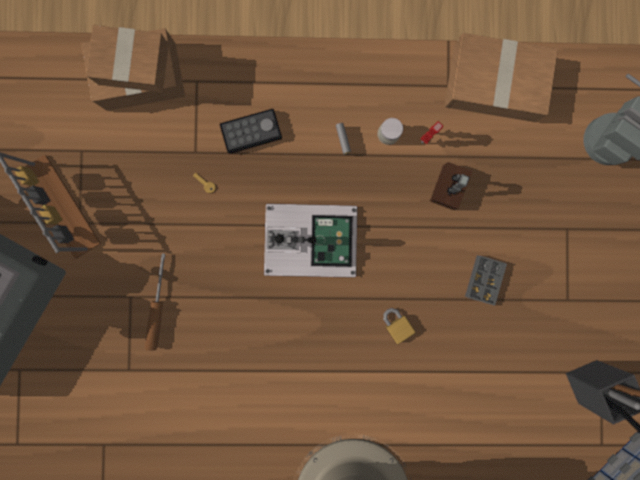

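View pics/a_wrist.png

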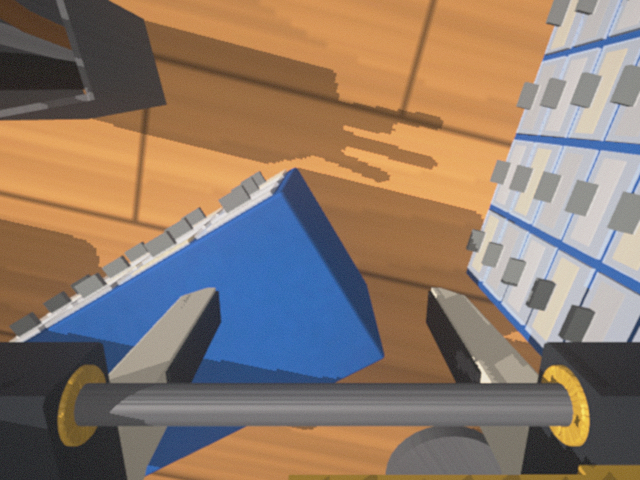

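The scene view shows the nest at about (325,285), the stand with the grey tweezers at (203,355), and the red look-alike at (254,385). In the top view the nest is at (310,240), the stand at (450,187), and the red look-alike at (432,131). I'll enlarge both areas.

Run:
```python
import cv2,numpy as np
a=cv2.imread("pics/a_top.png")
n=cv2.resize(a[195:285,255:370],None,fx=5,fy=5,interpolation=cv2.INTER_CUBIC)
s=cv2.resize(a[150:220,420:530],None,fx=5,fy=5,interpolation=cv2.INTER_CUBIC)
cv2.imwrite("pics/n1.png",n);cv2.imwrite("pics/s1.png",s)
b=cv2.imread("pics/a_scene.png")
cv2.imwrite("pics/n2.png",cv2.resize(b[190:330,255:395],None,fx=4,fy=4,interpolation=cv2.INTER_CUBIC))
cv2.imwrite("pics/s2.png",cv2.resize(b[310:430,170:290],None,fx=4,fy=4,interpolation=cv2.INTER_CUBIC))
```

```text
(no output)
```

View pics/n1.png

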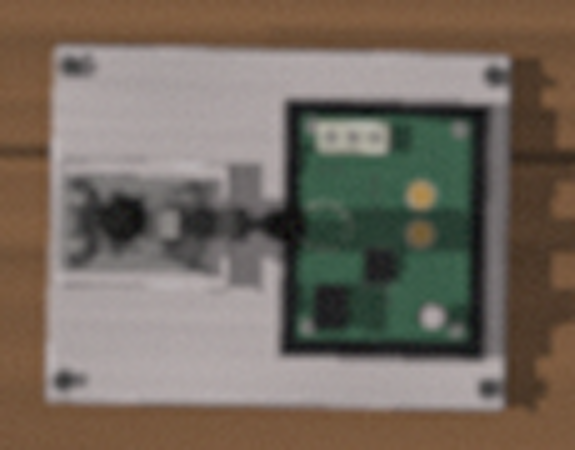

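View pics/s1.png

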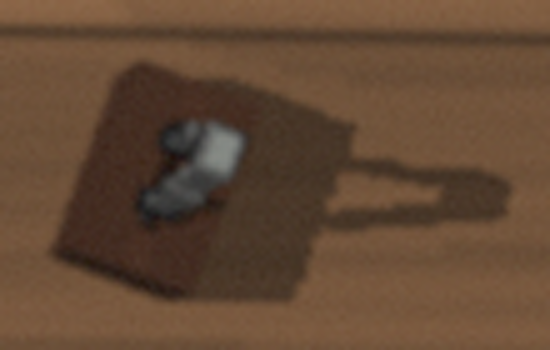

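View pics/n2.png

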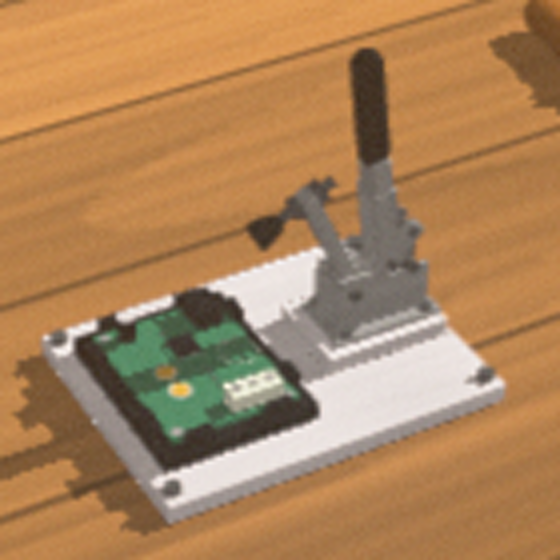

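View pics/s2.png

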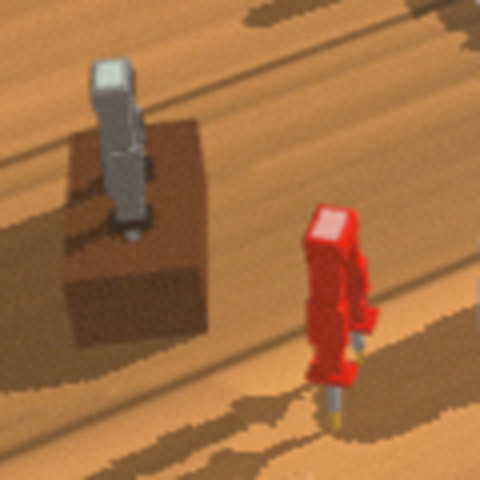

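```bash
cat > h.py <<'E'
import numpy as np,cv2
from scipy.spatial.transform import Rotation as R
def ray(m,uv):
    uv=np.atleast_2d(uv).astype(float)
    d=np.c_[(uv[:,0]-m["cx"])/m["fx"],(uv[:,1]-m["cy"])/m["fy"],np.ones(len(uv))]
    return np.array(m["origin"]),d@R.from_rotvec(m["rotation"]).as_matrix().T
def plane(m,uv,z):
    o,d=ray(m,uv);return o+d*((z-o[2])/d[:,2])[:,None]
def proj(m,P):
    p=(np.atleast_2d(P)-m["origin"])@R.from_rotvec(m["rotation"]).as_matrix()
    return np.c_[m["fx"]*p[:,0]/p[:,2]+m["cx"],m["fy"]*p[:,1]/p[:,2]+m["cy"]]
def tri(ma,ua,mb,ub):
    o1,d1=ray(ma,ua);o2,d2=ray(mb,ub);d1=d1[0]/np.linalg.norm(d1[0]);d2=d2[0]/np.linalg.norm(d2[0])
    t=np.linalg.lstsq(np.c_[d1,-d2],o2-o1,rcond=None)[0]
    a=o1+d1*t[0];b=o2+d2*t[1];return (a+b)/2,np.linalg.norm(a-b)
E
python3 - <<'E'
from h import *
from rig import r
mt=r.camera_model("top");ms=r.camera_model("scene")
a=cv2.imread("pics/a_top.png");hsv=cv2.cvtColor(a,cv2.COLOR_BGR2HSV)
def big(mask,x0,y0,x1,y1):
    m=np.zeros_like(mask);m[y0:y1,x0:x1]=mask[y0:y1,x0:x1]
    cs,_=cv2.findContours(m,cv2.RETR_EXTERNAL,cv2.CHAIN_APPROX_NONE);return max(cs,key=cv2.contourArea)
pl=((hsv[:,:,1]<60)&(hsv[:,:,2]>110)).astype(np.uint8)
c=big(pl,255,195,370,285);box=cv2.boxPoints(cv2.minAreaRect(c));print("plate",box)
W=plane(mt,box,.012);print(W,[np.linalg.norm(W[i]-W[i-1]) for i in range(4)])
C=W.mean(0)
# board
hs=big(((hsv[:,:,0]>55)&(hsv[:,:,0]<90)&(hsv[:,:,1]>60)).astype(np.uint8),300,205,365,275)
b2=cv2.boxPoints(cv2.minAreaRect(hs));B=plane(mt,b2,.025);print("board",B,[np.linalg.norm(B[i]-B[i-1]) for i in range(4)],B.mean(0))
br=((hsv[:,:,0]<30)&(hsv[:,:,0]>12)&(hsv[:,:,1]>70)).astype(np.uint8)[225:250,330:350]
n,l,st,ce=cv2.connectedComponentsWithStats(br)
for i in range(1,n):
    print("pad",ce[i]+[330,225],st[i][4],plane(mt,ce[i]+[330,225],.025))
# stand
print(a[170,440],a[205,440],a[180,436])
# stand corners by eye in top crop (x5)
q=np.array([[132,62],[55,250]])/5+[420,150]
print("stand",plane(mt,q,.04))
# scene corners of stand top crop x4
q=np.array([[70,130],[198,120],[208,268],[65,282]])/4+[170,310]
S=plane(ms,q,.04);print(S,[np.linalg.norm(S[i]-S[i-1]) for i in range(4)],S.mean(0))
# head top
print("head",tri(mt,np.array([224,148])/5+[420,150],ms,np.array([113,75])/4+[170,310]))
E
```

```text
plate [[263.61823 275.28882]
 [264.79767 203.34094]
 [356.16656 204.8388 ]
 [354.98712 276.78668]]
[[ 0.4597429   0.18866009  0.012     ]
 [ 0.61074348  0.18836524  0.012     ]
 [ 0.60997137 -0.00425697  0.012     ]
 [ 0.45829217 -0.00300339  0.012     ]] [np.float64(0.19166896541431105), np.float64(0.1510008682929919), np.float64(0.1926237614464932), np.float64(0.15168438450852545)]
board [[0.5824033  0.08458918 0.025     ]
 [0.58326165 0.01167951 0.025     ]
 [0.48757832 0.01085552 0.025     ]
 [0.48689187 0.08353799 0.025     ]] [np.float64(0.0955172133442579), np.float64(0.07291472514326316), np.float64(0.09568687966857498), np.float64(0.07268571733648795)] [0.53503378 0.04766555 0.025     ]
pad [338.84210526 233.68421053] 19 [[0.54825642 0.03254295 0.025     ]]
pad [338.625 241.25 ] 16 [[0.53251707 0.03284835 0.025     ]]
[ 54  76 104] [44 62 87] [ 55  76 106]
stand [[ 0.6979158  -0.18814374  0.04      ]
 [ 0.61946615 -0.15631337  0.04      ]]
[[ 0.60201853 -0.21134207  0.04      ]
 [ 0.62333115 -0.16111484  0.04      ]
 [ 0.70384195 -0.18688784  0.04      ]
 [ 0.68276243 -0.23927521  0.04      ]] [np.float64(0.08543908086397904), np.float64(0.0545619167585488), np.float64(0.08453541927862536), np.float64(0.05646930643865935)] [ 0.65298851 -0.19965499  0.04      ]
head (array([ 0.653262  , -0.20185566,  0.1109464 ]), np.float64(0.003973658384988867))
```

```bash
cat >> h.py <<'E'
def plan(s,p,jaw_yaw=None,quiet=False):
    """shift (mm) & turn in current tool axes to reach p with tool down, jaw (tool y) along world yaw (mod pi)"""
    R0=R.from_rotvec(s["orientation"]); M=R0.as_matrix()
    if jaw_yaw is None: jaw_yaw=np.arctan2(M[1,1],M[0,1])
    best=None
    for k in(0,np.pi):
        y=np.array([np.cos(jaw_yaw+k),np.sin(jaw_yaw+k),0]);z=np.array([0,0,-1.]);x=np.cross(y,z)
        t=(R0.inv()*R.from_matrix(np.c_[x,y,z])).as_rotvec()
        if best is None or np.linalg.norm(t)<np.linalg.norm(best): best=t
    print("turn",best.round(3),"shift mm",(1000*M.T@(np.array(p)-s["eef_pos"])).round(1))
def show(s):
    M=R.from_rotvec(s["orientation"]).as_matrix()
    print("t",round(s["time"],2),"p",s["eef_pos"].round(4),"jaw yaw",np.arctan2(M[1,1],M[0,1]).round(3),"z",M[:,2].round(3),"F",s["wrist_force"].round(2),"gap",round(s["finger_gap"]*1000,2),"q7",s["joint_positions"][6].round(2))
E
python3 - <<'E'
from h import *
from rig import r
s=r.get_state();show(s);print(R.from_rotvec(s["orientation"]).as_matrix().round(3))
plan(s,[.50,-.30,.26],-.005);plan(s,[.535,.147,.26],-.005)
E
```

```text
t 0.15 p [ 0.165  -0.7055  0.1816] jaw yaw -1.341 z [-0.     0.001 -1.   ] F [ 0.89  0.57 -0.68] gap 93.13 q7 -0.08
[[ 0.974  0.228 -0.   ]
 [ 0.228 -0.974  0.001]
 [-0.    -0.001 -1.   ]]
turn [-1.000e-03 -1.000e-03 -1.336e+00] shift mm [ 418.5 -318.7  -78.1]
turn [-1.000e-03 -1.000e-03 -1.336e+00] shift mm [ 554.5 -745.9  -77.6]
```

Request:
{"name": "drive_tool", "arguments": {"moves": [[[0,0,0],[0,0,-50],93],[[0,0,0],[0,0,-100],93],[[0,0,-0.14],[40,-30,-120],93],[[0,0,-0.28],[80,-60,-120],93],[[0,0,-0.42],[120,-90,-120],93],[[0,0,-0.56],[160,-125,-120],93],[[0,0,-0.7],[200,-160,-120],93],[[0,0,-0.84],[240,-190,-120],93],[[0,0,-0.98],[280,-220,-120],93],[[0,0,-1.12],[320,-250,-120],93],[[0,0,-1.26],[360,-280,-120],93],[[0,0,-1.336],[400,-310,-110],93]]}}

```text
time: 1.35
eef_pos: [0.4785, -0.3193, 0.2945]
orientation: [2.221, 2.221, 0.001]
wrist_force: [0.3, -0.6, 0.3]
finger_gap: 0.093
```

Run:
```python
from h import *
from rig import r
s=r.get_state();show(s)
plan(s,[.50,-.05,.31],-.005);plan(s,[.535,.147,.25],-.005)
```

```text
t 1.35 p [ 0.4785 -0.3193  0.2945] jaw yaw 0.0 z [ 0.001  0.    -1.   ] F [ 0.28 -0.64  0.33] gap 92.97 q7 0.32
turn [ 0.001 -0.     0.005] shift mm [269.3  21.5 -15.5]
turn [ 0.001 -0.     0.005] shift mm [466.3  56.5  44.6]
```

Request:
{"name": "drive_tool", "arguments": {"moves": [[[0,0,0],[46,6,0],93],[[0,0,0],[92,12,0],93],[[0,0,0],[140,18,0],93],[[0,0,0],[188,24,0],93],[[0,0,0],[236,30,0],93],[[0,0,0],[284,36,0],93],[[0,0,0],[332,42,0],93],[[0,0,0.005],[380,48,0],93],[[0,0,0.005],[428,54,10],70],[[0,0,0.005],[466,56.5,20],60],[[0,0,0.005],[466,56.5,30],60],[[0,0,0.005],[466,56.5,30],60]]}}

```text
time: 2.55
eef_pos: [0.534, 0.1468, 0.2631]
orientation: [-2.224, -2.218, 0.003]
wrist_force: [-0.4, -1.9, 0.2]
finger_gap: 0.0657
```

Run:
```python
from h import *
from rig import r
s=r.get_state();show(s)
m=r.camera_model("wrist");a=r.snapshot("wrist")[:,:,::-1];cv2.imwrite("pics/w1.png",a)
np.save("m1.npy",m,allow_pickle=True)
# predicted grip + end
print(proj(m,[[.535,.148,.156],[.535,.148,.19],[.535,.0484,.025],[.5483,.0325,.025],[.5325,.0325,.025]]))
```

```text
t 2.55 p [0.534  0.1468 0.2631] jaw yaw -0.003 z [-0.002 -0.001 -1.   ] F [-0.45 -1.94  0.23] gap 65.68 q7 -0.63
[[323.59916402 223.11006361]
 [323.56896235 235.3373292 ]
 [323.77311835 277.36980854]
 [335.09209798 289.91599941]
 [321.66307563 289.92533027]]
```

View pics/w1.png

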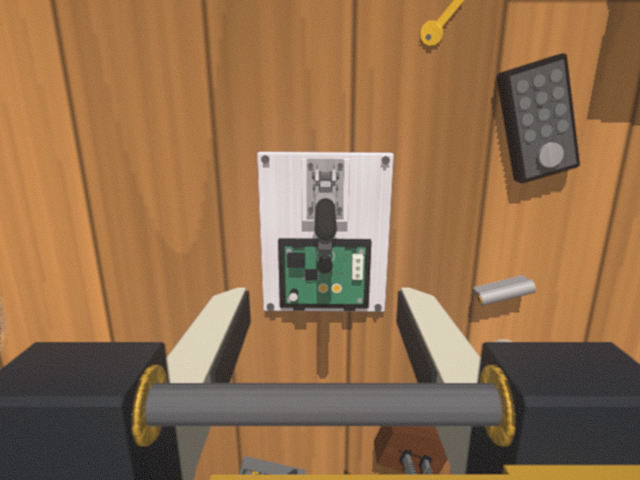

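Request:
{"name": "drive_tool", "arguments": {"moves": [[[0,0,0],[1,1.5,40],60],[[0,0,0],[1,1.5,80],60],[[0,0,0],[1,1.5,110],55],[[0,0,0],[1,1.5,126],45],[[0,0,0],[1,1.5,126],30],[[0,0,0],[1,1.5,126],15],[[0,0,0],[1,1.5,126],12],[[0,0,0],[1,1.5,126],12]], "squeeze": 8}}

```text
time: 3.4
eef_pos: [0.5367, 0.1464, 0.1391]
orientation: [2.227, 2.214, 0.001]
wrist_force: [0.4, 0.9, -0.5]
finger_gap: 0.0197
```

Run:
```python
from h import *
from rig import r
s=r.get_state();show(s)
a=r.snapshot("scene")[:,:,::-1];cv2.imwrite("pics/c1.png",cv2.resize(a[150:330,230:430],None,fx=3,fy=3))
```

```text
t 3.4 p [0.5367 0.1464 0.1391] jaw yaw -0.006 z [ 0.001 -0.001 -1.   ] F [ 0.39  0.85 -0.5 ] gap 19.75 q7 -0.76
```

View pics/c1.png

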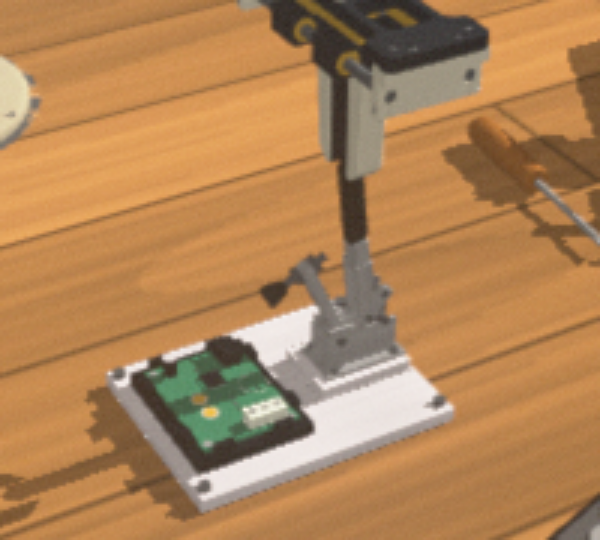

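Request:
{"name": "drive_tool", "arguments": {"moves": [[[0,0,0],[1,0,1],12],[[0,0,0],[1,0,1],12],[[0,0,0],[10,0,0],12],[[0,0,0],[20,0,-1],12],[[0,0,0],[29,0,-1],12],[[0,0,0],[37,0,-1],12],[[0,0,0],[44,0,1],12],[[0,0,0],[50,0,3],12],[[0,0,0],[54,0,5],12],[[0,0,0],[59,0,8],12],[[0,0,0],[63,0,12],12],[[0,0,0],[66,0,16],12]]}}

```text
time: 4.65
eef_pos: [0.5366, 0.2151, 0.1238]
orientation: [2.226, 2.217, 0.005]
wrist_force: [-4.5, 5.0, 8.2]
finger_gap: 0.0162
```

Run:
```python
from h import *
from rig import r
s=r.get_state();show(s)
plan(s,[.5365,.0484+.187,.083-.019],-.005)
```

```text
t 4.65 p [0.5366 0.2151 0.1238] jaw yaw -0.004 z [ 0.002  0.002 -1.   ] F [-4.54  5.02  8.15] gap 16.18 q7 -0.88
turn [ 0.002 -0.002  0.001] shift mm [20.2 -0.3 59.8]
```

Request:
{"name": "drive_tool", "arguments": {"moves": [[[0,0,0],[2,0,6],12],[[0,0,0],[4.5,0,12],12],[[0,0,0],[7,0,19],12],[[0,0,0],[10,0,27],12],[[0,0,0],[13,0,35],12],[[0,0,0],[15.5,0,43],12],[[0,0,0],[18,0,51],12],[[0,0,0],[20,0,58],12],[[0,0,0],[20.5,0,63],12],[[0,0,0],[20.5,0,64],12],[[0,0,0],[20.5,0,64],12]]}}

```text
time: 5.75
eef_pos: [0.5367, 0.2376, 0.0597]
orientation: [-2.224, -2.217, -0.007]
wrist_force: [-3.0, 5.6, 1.8]
finger_gap: 0.0166
```

Run:
```python
from h import *
from rig import r
s=r.get_state();show(s)
a=r.snapshot("scene")[:,:,::-1];cv2.imwrite("pics/c2.png",cv2.resize(a[150:330,230:430],None,fx=3,fy=3))
```

```text
t 5.75 p [0.5367 0.2376 0.0597] jaw yaw -0.003 z [ 0.002  0.004 -1.   ] F [-3.03  5.56  1.76] gap 16.65 q7 -0.97
```

View pics/c2.png

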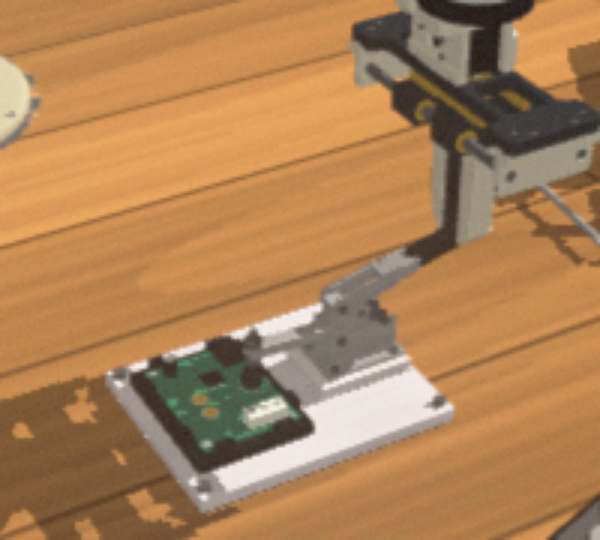

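Request:
{"name": "drive_tool", "arguments": {"moves": [[[0,0,0],[-2,0,0],60],[[0,0,0],[-2,0,0],60],[[0,0,0],[-2,0,0],60],[[0,0,0],[-2,0,-30],60],[[0,0,0],[-2,0,-75],60],[[0,0,0],[-2,0,-120],60],[[0,0,0],[-2,0,-165],60],[[0,0,0],[-10,0,-200],60]]}}

```text
time: 6.6
eef_pos: [0.5365, 0.2275, 0.2626]
orientation: [-2.223, -2.218, -0.011]
wrist_force: [0.7, 0.5, -0.0]
finger_gap: 0.0596
```

Run:
```python
from h import *
from rig import r
s=r.get_state();show(s)
for n,sl in(("scene",(slice(190,330),slice(255,395))),("top",(slice(195,285),slice(250,370)))):
    a=r.snapshot(n)[:,:,::-1];cv2.imwrite(f"pics/d_{n}.png",a);cv2.imwrite(f"pics/dd_{n}.png",cv2.resize(a[sl],None,fx=4,fy=4,interpolation=cv2.INTER_CUBIC))
plan(s,[.653,-.2,.26],-.34)
```

```text
t 6.6 p [0.5365 0.2275 0.2626] jaw yaw -0.002 z [ 0.004  0.006 -1.   ] F [ 0.66  0.48 -0.02] gap 59.59 q7 -0.77
turn [ 0.003 -0.006  0.338] shift mm [-427.2  117.4    0.7]
```

View pics/dd_scene.png

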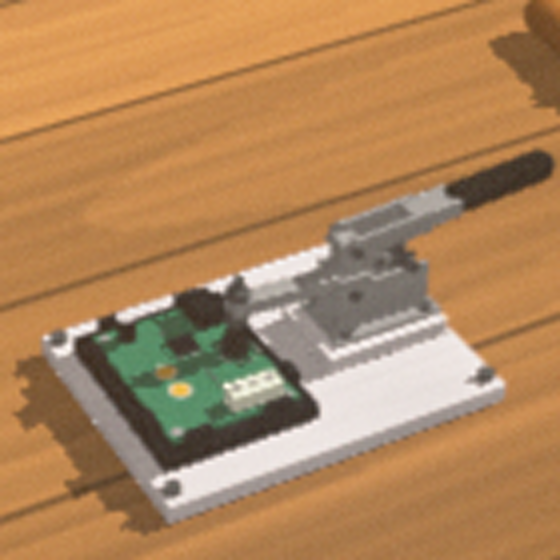

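The clamp is shut: the handle lies nearly level at crop (500,180) and the foot is on the board at (237,335). Next I move above the stand.

Request:
{"name": "drive_tool", "arguments": {"moves": [[[0,0,0],[-46,12,0],60],[[0,0,0],[-92,24,0],60],[[0,0,0],[-138,36,0],60],[[0,0,0.05],[-184,48,0],60],[[0,0,0.1],[-230,60,0],60],[[0,0,0.16],[-276,74,0],60],[[0,0,0.22],[-322,88,0],60],[[0,0,0.28],[-366,100,0],60],[[0.003,-0.006,0.338],[-400,110,0],60],[[0.003,-0.006,0.338],[-427,117.4,0],60],[[0.003,-0.006,0.338],[-427,117.4,0],60],[[0.003,-0.006,0.338],[-427,117.4,0],60]]}}

```text
time: 7.9
eef_pos: [0.6534, -0.2012, 0.2618]
orientation: [2.568, 1.808, 0.007]
wrist_force: [-0.7, 0.5, -0.1]
finger_gap: 0.0604
```

Run:
```python
from h import *
from rig import r
s=r.get_state();show(s)
m=r.camera_model("wrist");a=r.snapshot("wrist")[:,:,::-1];cv2.imwrite("pics/w2.png",a)
np.save("m2.npy",m,allow_pickle=True)
c,si=np.cos(-.34),np.sin(-.34)
f=lambda x,y,z:[.653+c*x-si*y,-.2+si*x+c*y,z]
print(m["origin"]);print(proj(m,[f(0,0,.1105),f(.015,0,.0685),f(-.015,0,.0685),f(.042,.027,.04),f(.042,-.027,.04),f(-.042,-.027,.04),f(-.042,.027,.04)]).round(1))
```

```text
t 7.9 p [ 0.6534 -0.2012  0.2618] jaw yaw -0.344 z [ 0.004  0.002 -1.   ] F [-0.74  0.54 -0.12] gap 60.36 q7 -0.33
[ 0.68091919 -0.12445248  0.46395493]
[[320.8 211.5]
 [336.1 202. ]
 [305.8 202.1]
 [361.4 170.8]
 [360.2 221.3]
 [282.  221.6]
 [280.3 171. ]]
```

View pics/w2.png

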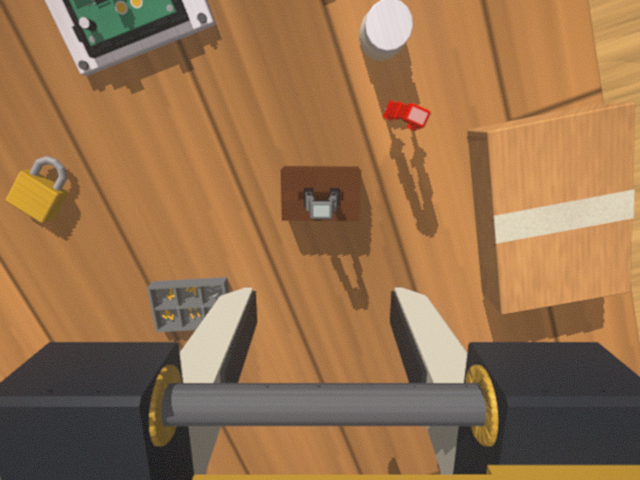

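Run:
```python
from h import *
a=cv2.imread("pics/w2.png")
cv2.imwrite("pics/w2c.png",cv2.resize(a[155:235,270:375],None,fx=7,fy=7,interpolation=cv2.INTER_CUBIC))
```

```text
(no output)
```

View pics/w2c.png

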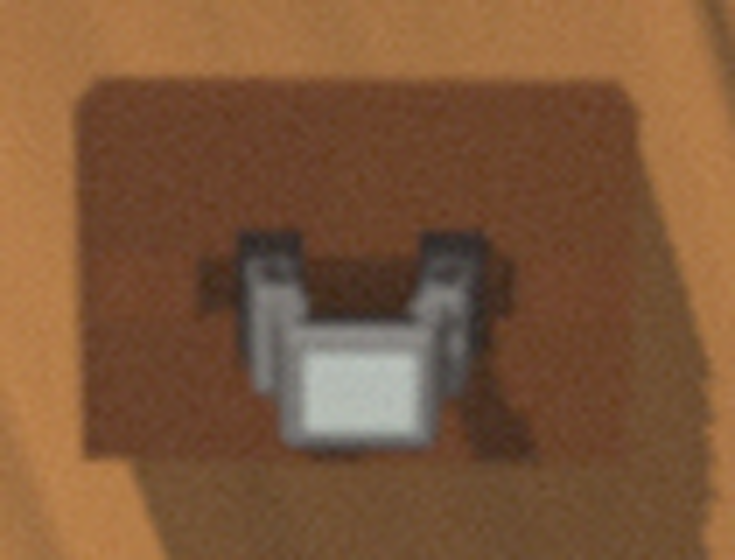

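Run:
```python
from h import *
from rig import r
s=r.get_state();show(s)
plan(s,[.6535,-.199,.0495],-.342)
```

```text
t 7.95 p [ 0.6535 -0.2     0.2622] jaw yaw -0.342 z [ 0.005  0.002 -1.   ] F [ 0.24  0.14 -0.19] gap 59.86 q7 -0.33
turn [ 0.004 -0.003 -0.   ] shift mm [  0.3  -1.1 212.7]
```

Request:
{"name": "drive_tool", "arguments": {"moves": [[[0.004,-0.003,0],[0.3,0,45],60],[[0.004,-0.003,0],[0.3,-0.7,90],60],[[0.004,-0.003,0],[0.3,-1,130],60],[[0.004,-0.003,0],[0.3,-1,165],60],[[0.004,-0.003,0],[0.3,-1,190],60],[[0.004,-0.003,0],[0.3,-1,205],60],[[0.004,-0.003,0],[0.3,-1,212],60],[[0.004,-0.003,0],[0.3,-1,212],55],[[0.004,-0.003,0],[0.3,-1,212],50]]}}

```text
time: 8.85
eef_pos: [0.6545, -0.1988, 0.0514]
orientation: [2.566, 1.811, 0.002]
wrist_force: [0.4, 0.0, 0.4]
finger_gap: 0.052
```

Run:
```python
from h import *
from rig import r
s=r.get_state();show(s)
a=r.snapshot("wrist")[:,:,::-1];cv2.imwrite("pics/w3.png",a)
a=r.snapshot("scene")[:,:,::-1];cv2.imwrite("pics/c3.png",cv2.resize(a[270:430,130:290],None,fx=4,fy=4))
plan(s,[.6535,-.199,.0495],-.342)
```

```text
t 8.85 p [ 0.6545 -0.1988  0.0514] jaw yaw -0.342 z [ 0.002  0.    -1.   ] F [0.36 0.03 0.44] gap 52.02 q7 -0.44
turn [ 0.001 -0.001  0.   ] shift mm [-0.5 -0.8  1.9]
```

View pics/w3.png

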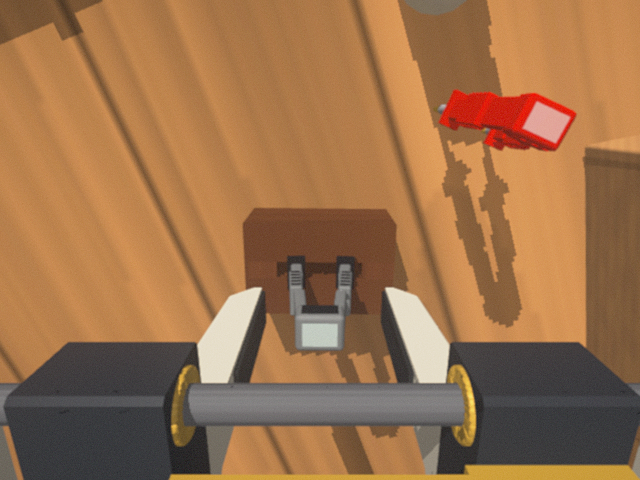

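View pics/c3.png

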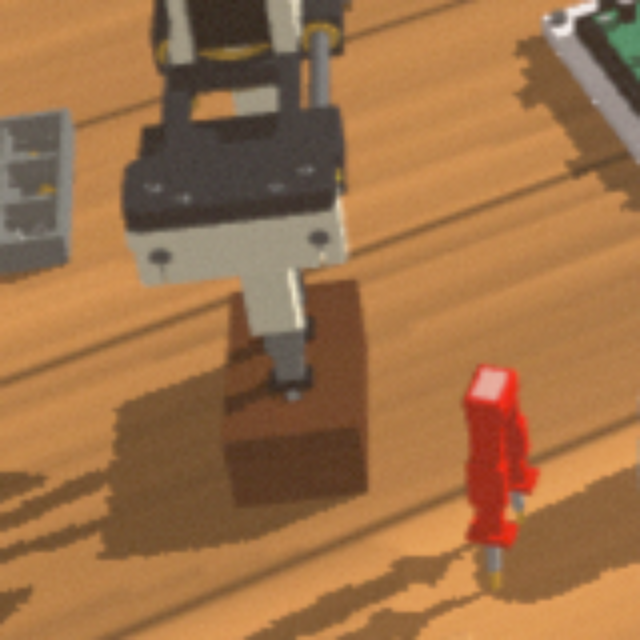

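Run:
```python
from h import *
from rig import r
ms=r.camera_model("scene")
c,si=np.cos(-.342),np.sin(-.342)
for x in(.026,.0435):
  for z in(.0514,.0685,.04):
    print(x,z,((proj(ms,[.6545+c*x,-.1988+si*x,z])-[130,270])*4).round())
```

```text
0.026 0.0514 [[295. 386.]]
0.026 0.0685 [[289. 357.]]
0.026 0.04 [[298. 406.]]
0.0435 0.0514 [[294. 419.]]
0.0435 0.0685 [[289. 390.]]
0.0435 0.04 [[298. 439.]]
```

Run:
```python
from h import *
from rig import r
ms=r.camera_model("scene")
for x in(.010,.0275):
  for z in(.139,.158):
    print(x,z,((proj(ms,[.5367+x,.1464,z])-[230,150])*3).round())
mw=r.camera_model("wrist")
s=r.get_state();M=R.from_rotvec(s["orientation"]).as_matrix()
for y in(-26,26,-43,43):
  for z in(0,-19): print("w",y,z,proj(mw,s["eef_pos"]+M@(np.array([0,y,z])/1000)).round())
```

```text
0.01 0.139 [[358. 221.]]
0.01 0.158 [[359. 196.]]
0.0275 0.139 [[372. 233.]]
0.0275 0.158 [[373. 208.]]
w -26 0 [[273. 276.]]
w -26 -19 [[268. 291.]]
w 26 0 [[370. 277.]]
w 26 -19 [[375. 291.]]
w -43 0 [[241. 276.]]
w -43 -19 [[234. 291.]]
w 43 0 [[402. 277.]]
w 43 -19 [[409. 291.]]
```

Run:
```python
from h import *
from rig import r
a=r.snapshot("scene")[:,:,::-1];cv2.imwrite("pics/c4.png",cv2.resize(a[310:400,150:250],None,fx=7,fy=7,interpolation=cv2.INTER_CUBIC))
```

```text
(no output)
```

View pics/c4.png

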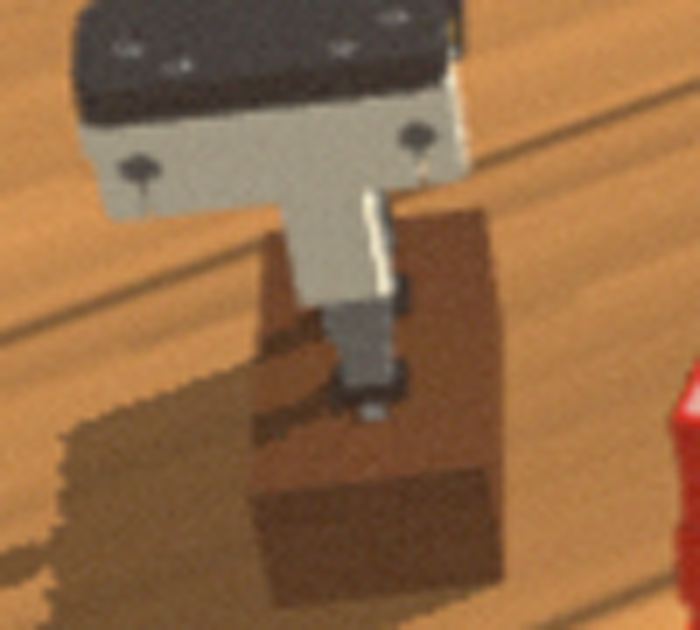

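Run:
```python
from h import *
a=cv2.imread("pics/w3.png")
A=cv2.resize(a[200:360,190:450],None,fx=3,fy=3,interpolation=cv2.INTER_CUBIC)
cv2.imwrite("pics/w3c.png",A)
b=cv2.imread("pics/a_scene.png")
cv2.imwrite("pics/s3.png",cv2.resize(b[310:400,150:250],None,fx=7,fy=7,interpolation=cv2.INTER_CUBIC))
```

View pics/w3c.png

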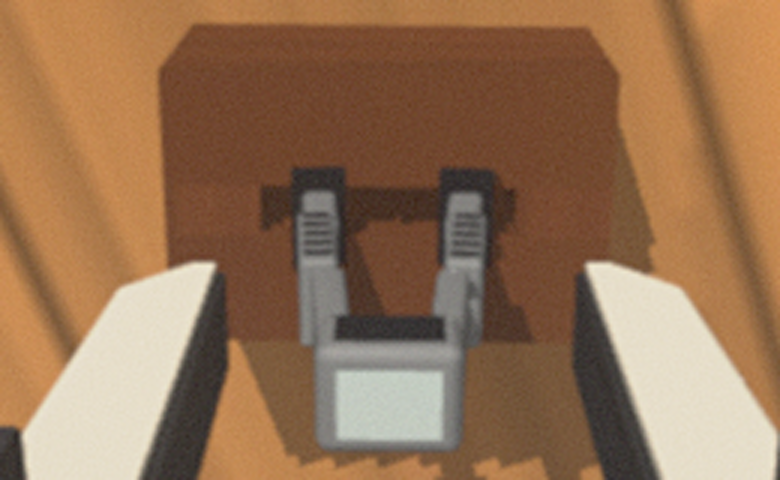

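View pics/s3.png

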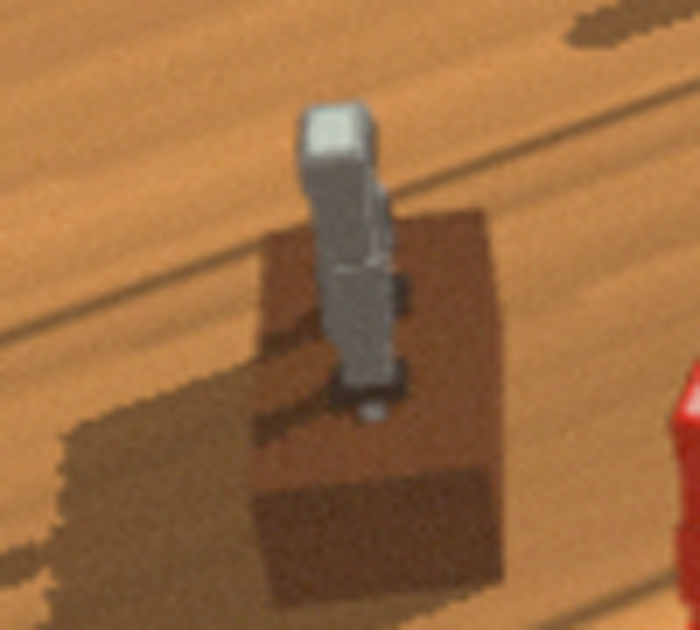

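Run:
```python
from h import *
from rig import r
m=r.camera_model("wrist");s=r.get_state();M=R.from_rotvec(s["orientation"]).as_matrix()
uv=np.array([[262.7,288.3],[385,287.7]])
o,d=ray(m,uv);o=M.T@(o-s["eef_pos"]);d=d@M
t=s["finger_gap"]/(d[1,1]-d[0,1]);P=o+d*t
print(o,P*1000)
# start picture
uv=np.array([[218.5,290],[429,290]]);o,d=ray(m,uv);o=M.T@(o-s["eef_pos"]);d=d@M
print((o+d*.0932/(d[1,1]-d[0,1]))*1000)
```

```text
[ 0.0821585   0.00070491 -0.2019124 ] [[ 14.32512696 -24.08107918 -48.09983208]
 [ 14.61959634  26.15337675 -48.00399244]]
[[  8.2970925  -45.58120336 -36.34475769]
 [  8.40625187  47.61879664 -36.30092725]]
```

Request:
{"name": "drive_tool", "arguments": {"moves": [[[0,0,0],[-0.5,-0.5,1.5],36],[[0,0,0],[-0.5,-0.5,1.5],34],[[0,0,0],[-0.5,-0.5,1.5],34],[[0,0,0],[-0.5,-0.5,1.5],34]], "squeeze": 3}}

```text
time: 9.4
eef_pos: [0.6538, -0.1995, 0.0501]
orientation: [2.567, 1.81, 0.002]
wrist_force: [-0.0, -0.4, -0.2]
finger_gap: 0.0345
```

Run:
```python
from h import *
from rig import r
s=r.get_state();show(s)
a=r.snapshot("scene")[:,:,::-1];cv2.imwrite("pics/c5.png",cv2.resize(a[310:400,150:250],None,fx=7,fy=7,interpolation=cv2.INTER_CUBIC))
a=r.snapshot("wrist")[:,:,::-1];cv2.imwrite("pics/w5.png",cv2.resize(a[200:360,190:450],None,fx=3,fy=3,interpolation=cv2.INTER_CUBIC))
```

```text
t 9.4 p [ 0.6538 -0.1995  0.0501] jaw yaw -0.343 z [ 0.002 -0.    -1.   ] F [-0.04 -0.41 -0.2 ] gap 34.5 q7 -0.44
```

View pics/c5.png

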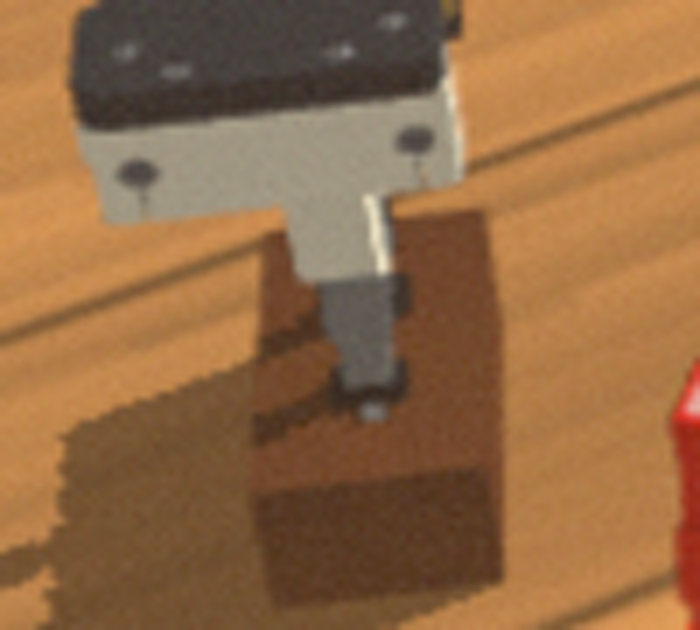

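View pics/w5.png

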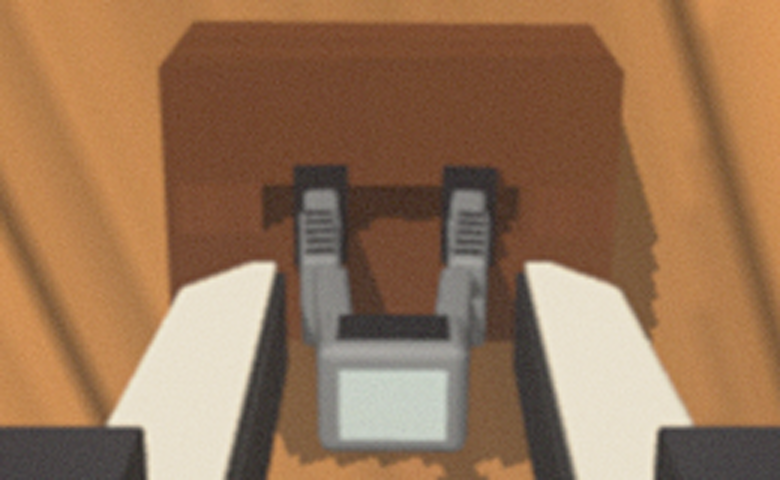

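Request:
{"name": "drive_tool", "arguments": {"moves": [[[0,0,0],[0,0,0.5],31],[[0,0,0],[0,0,0.5],29],[[0,0,0],[0,0,0.5],28],[[0,0,0],[0,0,0.5],27],[[0,0,0],[0,0,0.5],27]], "squeeze": 10}}

```text
time: 10.0
eef_pos: [0.6538, -0.1995, 0.0495]
orientation: [2.567, 1.81, 0.002]
wrist_force: [0.3, -0.4, 0.6]
finger_gap: 0.0274
```

Run:
```python
from h import *
from rig import r
s=r.get_state();show(s)
a=r.snapshot("wrist")[:,:,::-1];cv2.imwrite("pics/w6f.png",a);cv2.imwrite("pics/w6.png",cv2.resize(a[200:360,190:450],None,fx=3,fy=3,interpolation=cv2.INTER_CUBIC))
```

```text
t 10.0 p [ 0.6538 -0.1995  0.0495] jaw yaw -0.342 z [ 0.002 -0.    -1.   ] F [ 0.26 -0.42  0.57] gap 27.38 q7 -0.44
```

View pics/w6.png

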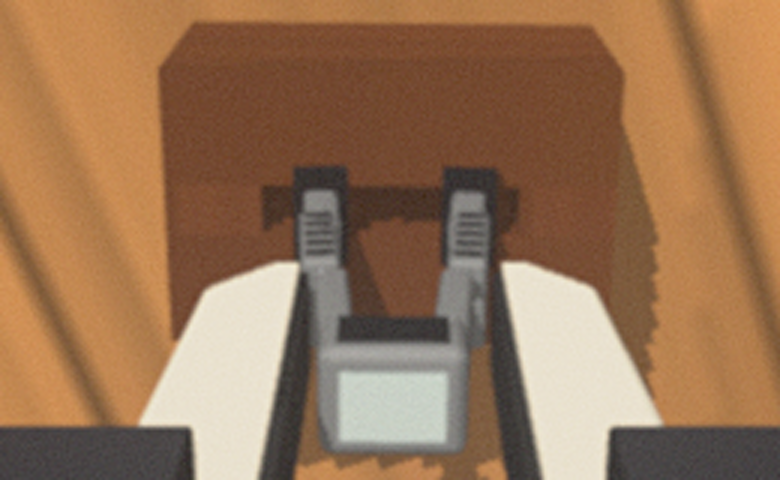

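The pads closed to 27.4 mm without squeezing the grips. Both cameras put the finger ends about 32 mm above the reported TCP, near z 0.082. I'll open the gripper and go about 24 mm lower, watching the force.

Request:
{"name": "drive_tool", "arguments": {"moves": [[[0,0,0],[0,0,0],36],[[0,0,0],[0,0,0],44],[[0,0,0],[0,0,0],48],[[0,0,0],[0,0,8],48],[[0,0,0],[0,0,14],48],[[0,0,0],[0,0,20],48],[[0,0,0],[0,0,24],48],[[0,0,0],[0,0,24],42]]}}

```text
time: 10.85
eef_pos: [0.6533, -0.1993, 0.0245]
orientation: [2.567, 1.811, 0.001]
wrist_force: [-0.0, 0.0, -0.2]
finger_gap: 0.0444
```

Run:
```python
from h import *
from rig import r
s=r.get_state();show(s)
a=r.snapshot("wrist")[:,:,::-1];cv2.imwrite("pics/w7.png",cv2.resize(a[200:360,190:450],None,fx=3,fy=3,interpolation=cv2.INTER_CUBIC))
a=r.snapshot("scene")[:,:,::-1];cv2.imwrite("pics/c7.png",cv2.resize(a[310:400,150:250],None,fx=7,fy=7,interpolation=cv2.INTER_CUBIC))
```

```text
t 10.85 p [ 0.6533 -0.1993  0.0245] jaw yaw -0.342 z [ 0.  0. -1.] F [-0.    0.04 -0.23] gap 44.42 q7 -0.46
```

View pics/w7.png

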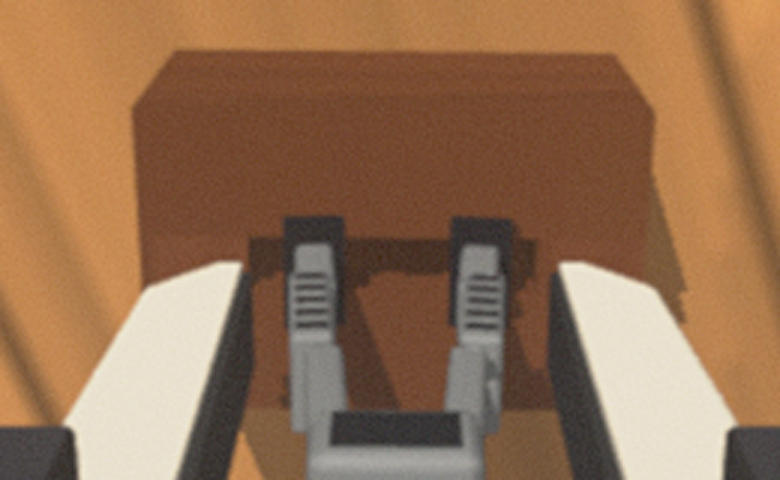

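View pics/c7.png

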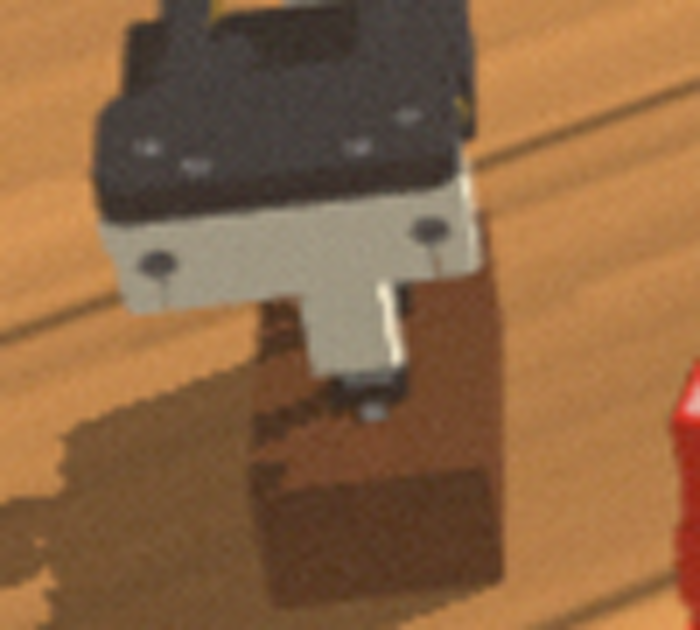

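Request:
{"name": "drive_tool", "arguments": {"moves": [[[0,0,0],[0,-0.7,0],38],[[0,0,0],[0,-0.7,0],34],[[0,0,0],[0,-0.7,0],31],[[0,0,0],[0,-0.7,0],29],[[0,0,0],[0,-0.7,0],27],[[0,0,0],[0,-0.7,0],25.5],[[0,0,0],[0,-0.7,0],24],[[0,0,0],[0,-0.7,0],24],[[0,0,0],[0,-0.7,0],24]], "squeeze": 20}}

```text
time: 11.85
eef_pos: [0.6531, -0.1992, 0.0253]
orientation: [2.567, 1.81, 0.002]
wrist_force: [0.4, 0.3, -1.7]
finger_gap: 0.0243
```

Run:
```python
from h import *
from rig import r
s=r.get_state();show(s)
a=r.snapshot("wrist")[:,:,::-1];cv2.imwrite("pics/w8.png",cv2.resize(a[200:360,190:450],None,fx=3,fy=3,interpolation=cv2.INTER_CUBIC))
a=r.snapshot("scene")[:,:,::-1];cv2.imwrite("pics/c8.png",cv2.resize(a[310:400,150:250],None,fx=7,fy=7,interpolation=cv2.INTER_CUBIC))
```

```text
t 11.85 p [ 0.6531 -0.1992  0.0253] jaw yaw -0.342 z [ 0.002 -0.    -1.   ] F [ 0.43  0.26 -1.68] gap 24.34 q7 -0.46
```

View pics/w8.png

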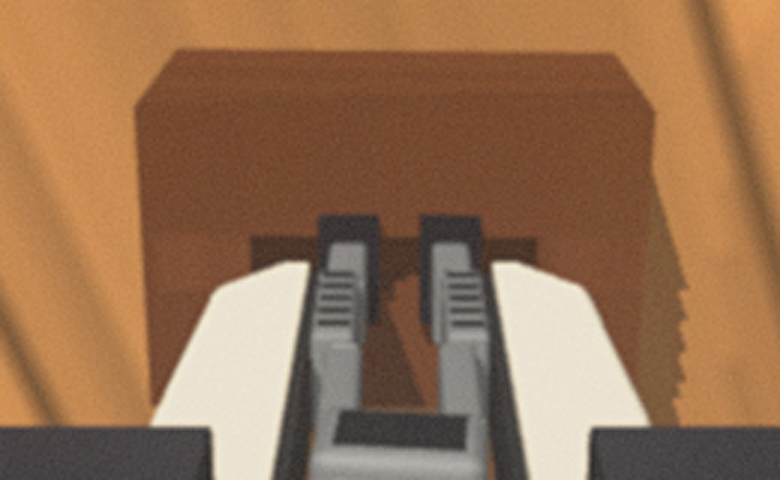

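View pics/c8.png

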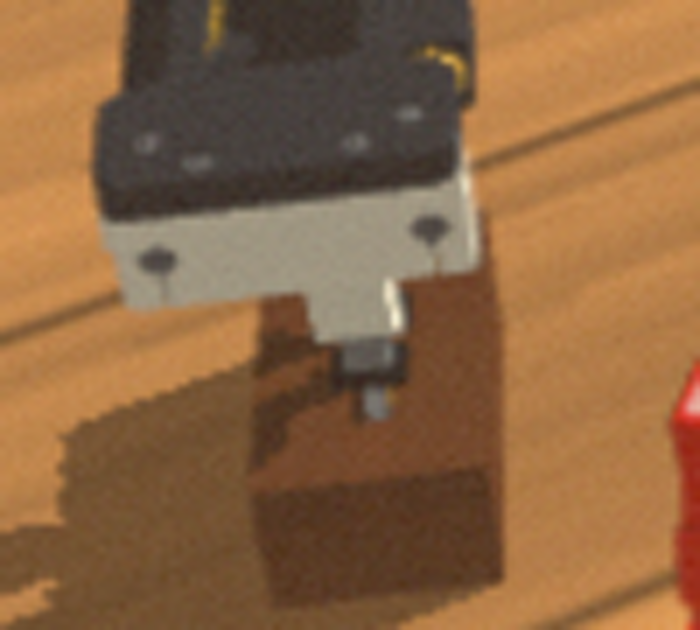

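Request:
{"name": "drive_tool", "arguments": {"moves": [[[0,0,0],[0,0,-8],24],[[0,0,0],[0,0,-20],24],[[0,0,0],[0,0,-40],24],[[0,0,0],[0,0,-65],24],[[0,0,0],[0,0,-95],24],[[0,0,0],[0,0,-120],24],[[0,0,0],[0,0,-130],24],[[0,0,0],[0,0,-130],24]]}}

```text
time: 12.75
eef_pos: [0.6538, -0.1994, 0.1574]
orientation: [2.565, 1.808, 0.005]
wrist_force: [-0.8, 0.7, -1.0]
finger_gap: 0.0244
```

Run:
```python
from h import *
from rig import r
s=r.get_state();show(s)
a=r.snapshot("wrist")[:,:,::-1];cv2.imwrite("pics/w9f.png",a);cv2.imwrite("pics/w9.png",cv2.resize(a[180:340,220:420],None,fx=4,fy=4,interpolation=cv2.INTER_CUBIC))
a=r.snapshot("scene")[:,:,::-1];cv2.imwrite("pics/c9.png",cv2.resize(a[260:400,130:270],None,fx=4,fy=4,interpolation=cv2.INTER_CUBIC))
plan(s,[.541,.0325,.17],-.005)
```

```text
t 12.75 p [ 0.6538 -0.1994  0.1574] jaw yaw -0.343 z [ 0.005 -0.001 -1.   ] F [-0.76  0.74 -1.02] gap 24.4 q7 -0.39
turn [ 0.005  0.    -0.338] shift mm [ 180.5 -184.1  -13.3]
```

View pics/w9.png

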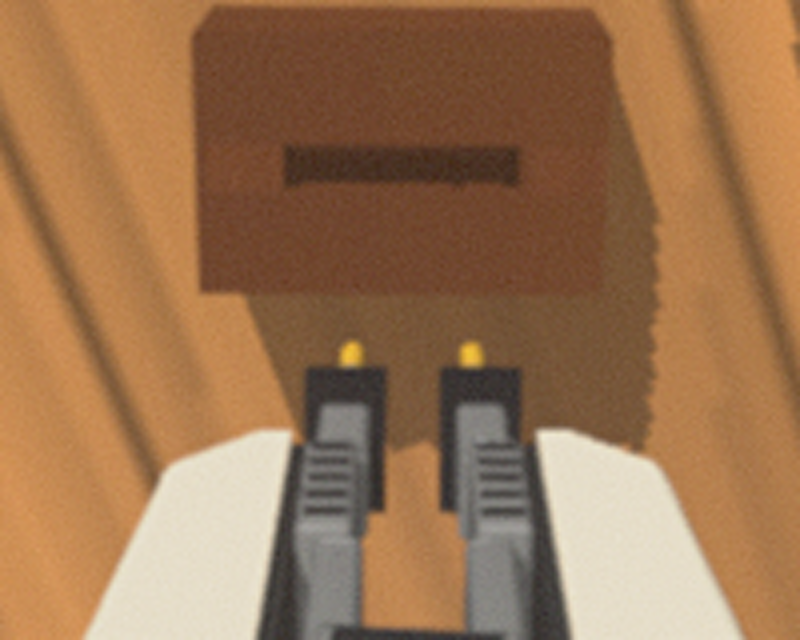

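View pics/c9.png

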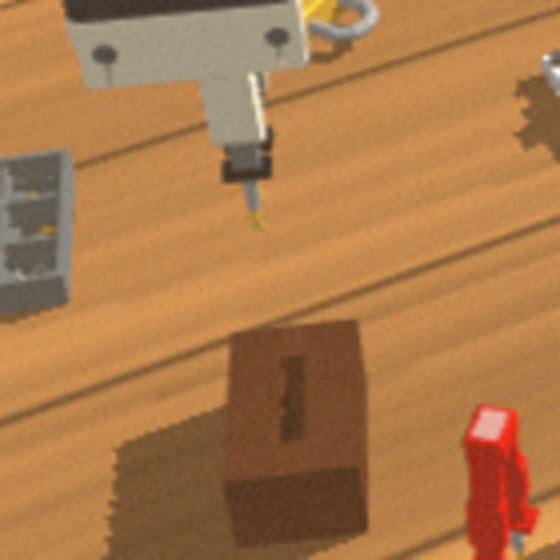

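```bash
cat >> h.py <<'E'
def tips(m,s,uv,zt):
    """tool-frame coords (mm) of pixels on the plane tool z = zt (m)"""
    M=R.from_rotvec(s["orientation"]).as_matrix()
    o,d=ray(m,uv);o=M.T@(o-s["eef_pos"]);d=d@M
    return (o+d*((zt-o[2])/d[:,2])[:,None])*1000
def brass(a,x0,y0,x1,y1):
    h=cv2.cvtColor(a,cv2.COLOR_BGR2HSV)
    k=((h[:,:,0]>18)&(h[:,:,0]<32)&(h[:,:,1]>130)&(h[:,:,2]>140)).astype(np.uint8)[y0:y1,x0:x1]
    n,l,st,ce=cv2.connectedComponentsWithStats(k)
    return [(st[i].tolist(),(ce[i]+[x0,y0]).round(2).tolist()) for i in range(1,n) if st[i][4]>3],(x0,y0)
E
python3 - <<'E'
from h import *
from rig import r
s=r.get_state();m=r.camera_model("wrist");a=cv2.imread("pics/w9f.png")
print(brass(a,295,250,350,285))
print(tips(m,s,[[307.6,266.5],[337.6,266.5]],.0148))
E
```

```text
([([10, 15, 6, 6, 28], [307.43, 267.96]), ([40, 16, 6, 6, 31], [337.42, 268.55])], (295, 250))
[[ 0.11142231 -8.09274053 14.8       ]
 [ 0.13502564  8.97881042 14.8       ]]
```

Request:
{"name": "drive_tool", "arguments": {"moves": [[[0,0,-0.04],[20,-21,-6],23.6],[[0,0,-0.08],[46,-47,-12],23.6],[[0,0,-0.13],[74,-75,-13],23.6],[[0,0,-0.18],[102,-104,-13],23.6],[[0,0,-0.23],[130,-132,-13],23.6],[[0,0,-0.28],[154,-157,-13],23.6],[[0,0,-0.32],[172,-175,-13],23.6],[[0.005,0,-0.338],[180,-184,-13],23.6],[[0.005,0,-0.338],[180,-184,-5],23.6],[[0.005,0,-0.338],[180,-184,10],23.6],[[0.005,0,-0.338],[180,-184,25],23.6],[[0.005,0,-0.338],[180,-184,30],23.6]]}}

```text
time: 14.05
eef_pos: [0.5391, 0.0302, 0.1224]
orientation: [-2.226, -2.21, 0.008]
wrist_force: [-0.2, -0.2, 0.1]
finger_gap: 0.0237
```

```bash
cat > look.py <<'E'
import sys
from h import *
from rig import r
n=sys.argv[1]
s=r.get_state();show(s);m=r.camera_model("wrist");a=r.snapshot("wrist")[:,:,::-1].copy()
cv2.imwrite(f"pics/{n}f.png",a)
cv2.imwrite(f"pics/{n}.png",cv2.resize(a[180:340,230:410],None,fx=4,fy=4,interpolation=cv2.INTER_CUBIC))
for b in brass(a,285,180,365,300)[0]: 
    print(b, "tipplane",tips(m,s,b[1],.0148)[0].round(2),"board z",plane(m,b[1],.025)[0].round(4))
plan(s,[.541,.0325,.06],-.005)
E
python3 look.py w10
```

```text
t 14.05 p [0.5391 0.0302 0.1224] jaw yaw -0.007 z [-0.007  0.    -1.   ] F [-0.15 -0.21  0.1 ] gap 23.73 q7 -0.54
([26, 37, 10, 10, 79], [315.81, 221.29]) tipplane [26.36 -3.26 14.8 ] board z [0.5337 0.0354 0.025 ]
([47, 37, 10, 10, 81], [336.73, 221.44]) tipplane [26.29  8.24 14.8 ] board z [0.5496 0.0352 0.025 ]
([21, 85, 6, 7, 32], [308.66, 268.28]) tipplane [-1.26 -7.45 14.8 ] board z [ 0.5276 -0.0027  0.025 ]
([49, 85, 7, 7, 32], [336.72, 268.38]) tipplane [-1.3   8.54 14.8 ] board z [ 0.5497 -0.0029  0.025 ]
turn [-0.007  0.    -0.002] shift mm [ 2.3  2.3 62.3]
```

View pics/w10.png

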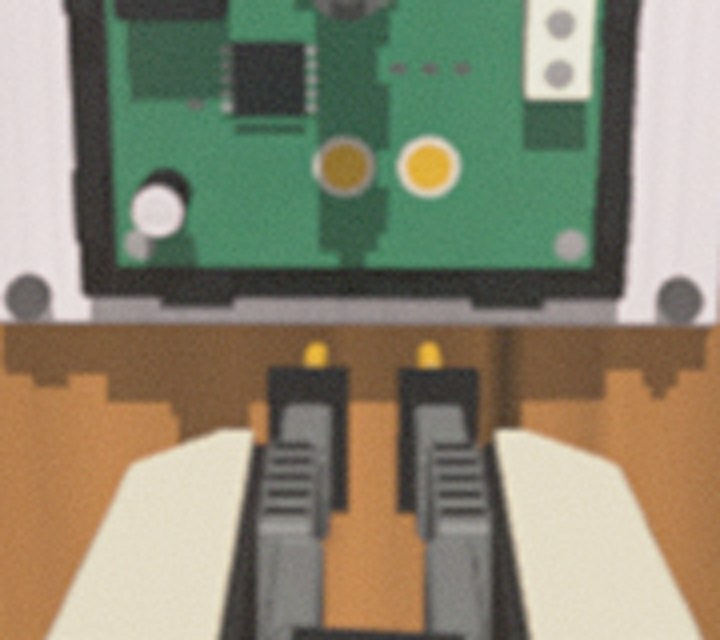

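Request:
{"name": "drive_tool", "arguments": {"moves": [[[-0.007,0,0],[3.8,2,15],23.7],[[-0.007,0,0],[3.8,2,30],23.7],[[-0.007,0,0],[3.8,2,45],23.7],[[-0.007,0,0],[3.8,2,58],23.7],[[-0.007,0,0],[3.8,2,65],23.7],[[-0.007,0,0],[3.8,2,67],23.7],[[-0.007,0,0],[3.8,2,67],23.7],[[-0.007,0,0],[3.8,2,67],23.7]]}}

```text
time: 14.9
eef_pos: [0.5409, 0.0343, 0.0558]
orientation: [2.229, 2.214, 0.001]
wrist_force: [-0.2, -0.1, -1.7]
finger_gap: 0.0239
```

```bash
python3 look.py w11
```

```text
t 14.9 p [0.5409 0.0343 0.0558] jaw yaw -0.007 z [ 0.001  0.    -1.   ] F [-0.17 -0.1  -1.75] gap 23.87 q7 -0.64
([19, 70, 13, 12, 118], [309.84, 255.64]) tipplane [ 6.4 -6.7 14.8] board z [0.5337 0.0351 0.025 ]
([45, 70, 13, 12, 131], [336.02, 255.46]) tipplane [ 6.53  8.08 14.8 ] board z [0.5496 0.0352 0.025 ]
([21, 86, 6, 6, 31], [308.42, 268.55]) tipplane [-1.39 -7.57 14.8 ] board z [0.5327 0.0268 0.025 ]
([50, 86, 5, 6, 27], [337.0, 268.59]) tipplane [-1.39  8.72 14.8 ] board z [0.5502 0.0267 0.025 ]
turn [ 0.001 -0.    -0.002] shift mm [-1.8  0.1 -4.2]
```

View pics/w11.png

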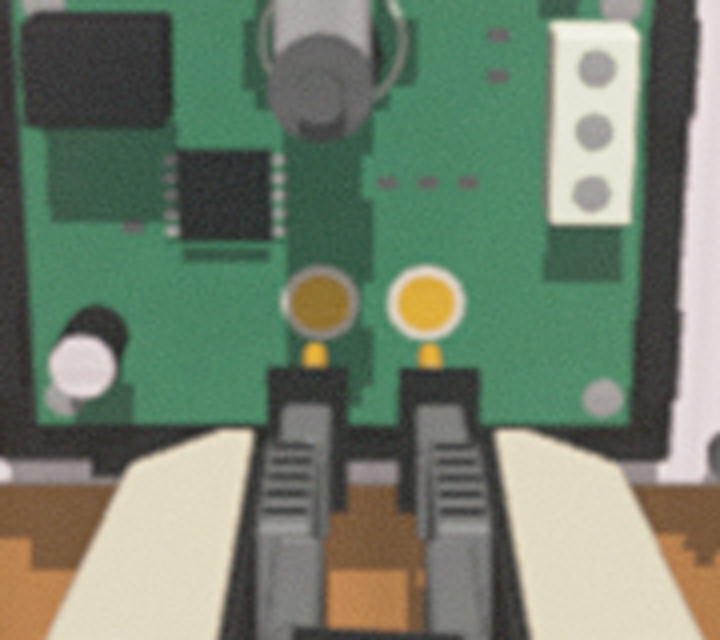

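Request:
{"name": "drive_tool", "arguments": {"moves": [[[0,0,0],[1.4,0.2,5],23.6],[[0,0,0],[1.4,0.2,10],23.6],[[0,0,0],[1.4,0.2,12.5],23.6],[[0,0,0],[1.4,0.2,13],23.6],[[0,0,0],[1.4,0.2,13],23.6]]}}

```text
time: 15.45
eef_pos: [0.541, 0.0357, 0.0427]
orientation: [2.229, 2.214, 0.001]
wrist_force: [-0.2, 0.1, -1.1]
finger_gap: 0.0239
```

```bash
python3 look.py w12
python3 - <<'E'
from h import *
from rig import r
a=r.snapshot("scene")[:,:,::-1];cv2.imwrite("pics/c12.png",cv2.resize(a[230:330,250:370],None,fx=6,fy=6,interpolation=cv2.INTER_CUBIC))
E
```

```text
t 15.45 p [0.541  0.0357 0.0427] jaw yaw -0.007 z [ 0.  0. -1.] F [-0.23  0.14 -1.07] gap 23.89 q7 -0.65
([17, 79, 14, 11, 70], [308.34, 264.33]) tipplane [ 1.18 -7.57 14.8 ] board z [0.5333 0.0358 0.025 ]
([45, 79, 14, 13, 147], [336.43, 265.22]) tipplane [ 0.66  8.39 14.8 ] board z [0.5495 0.0352 0.025 ]
turn [ 0.    -0.    -0.002] shift mm [ -3.2   0.  -17.3]
```

View pics/w12.png

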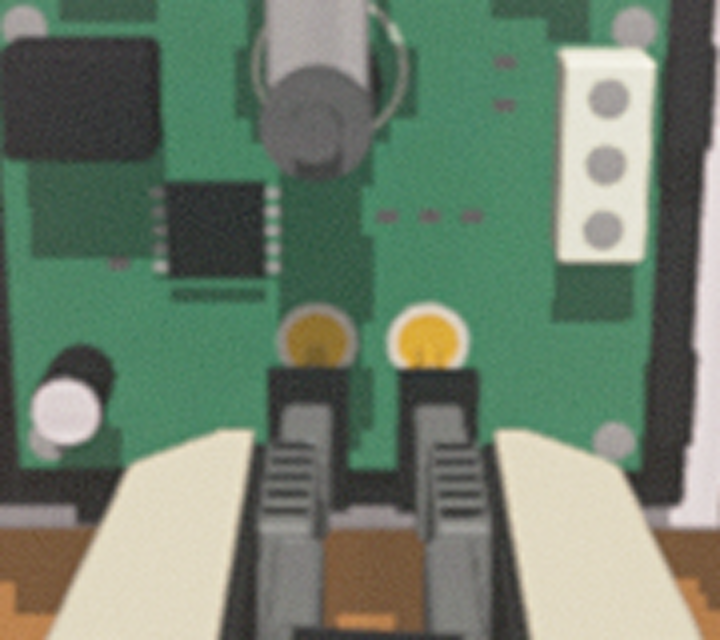

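View pics/c12.png

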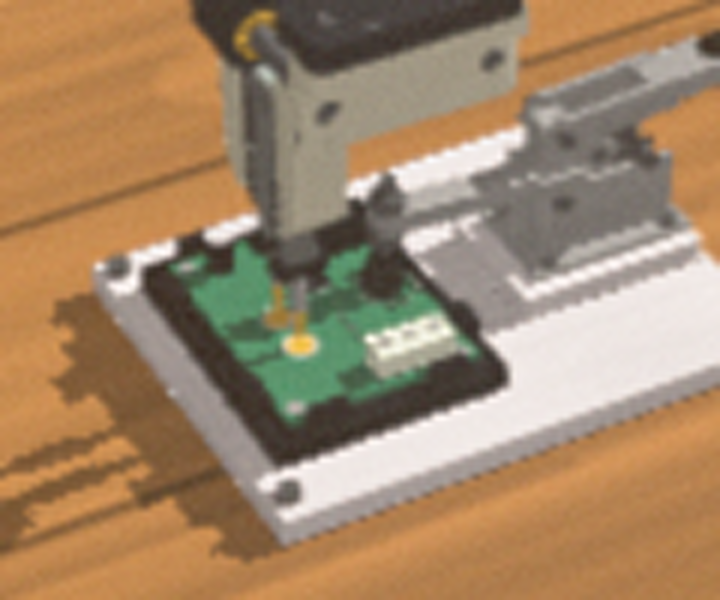

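Request:
{"name": "drive_tool", "arguments": {"moves": [[[0,0,0],[0,0,1.5],23.5],[[0,0,0],[0,0,3],23.5],[[0,0,0],[0,0,4],23.5],[[0,0,0],[0,0,5],23.5],[[0,0,0],[0,0,5],23.5],[[0,0,0],[0,0,5],23.5],[[0,0,0],[0,0,5],23.5]]}}

```text
time: 16.25
eef_pos: [0.5412, 0.0357, 0.038]
orientation: [2.229, 2.213, 0.001]
wrist_force: [-0.6, 0.1, -0.3]
finger_gap: 0.0234
```

```bash
python3 look.py w13
python3 - <<'E'
from h import *
from rig import r
a=cv2.imread("pics/w13f.png");cv2.imwrite("pics/w13z.png",cv2.resize(a[245:290,290:360],None,fx=11,fy=11,interpolation=cv2.INTER_CUBIC))
a=r.snapshot("scene")[:,:,::-1];cv2.imwrite("pics/c13.png",cv2.resize(a[255:305,270:340],None,fx=11,fy=11,interpolation=cv2.INTER_CUBIC))
E
```

```text
t 16.25 p [0.5412 0.0357 0.038 ] jaw yaw -0.007 z [ 0.001  0.    -1.   ] F [-0.64  0.07 -0.27] gap 23.4 q7 -0.66
([17, 82, 14, 9, 45], [308.33, 265.82]) tipplane [ 0.25 -7.58 14.8 ] board z [0.5337 0.0367 0.025 ]
([45, 82, 14, 10, 122], [336.48, 266.9]) tipplane [-0.38  8.44 14.8 ] board z [0.5496 0.036  0.025 ]
turn [ 0.001 -0.    -0.002] shift mm [ -3.2  -0.1 -22. ]
```

View pics/w13z.png

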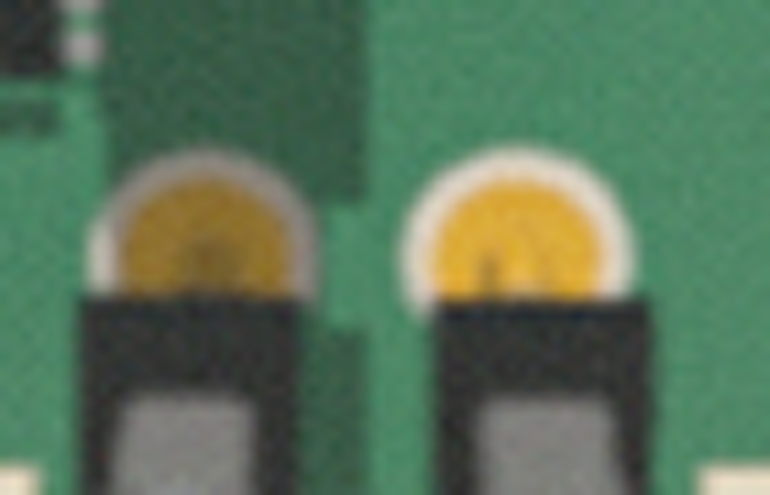

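View pics/c13.png

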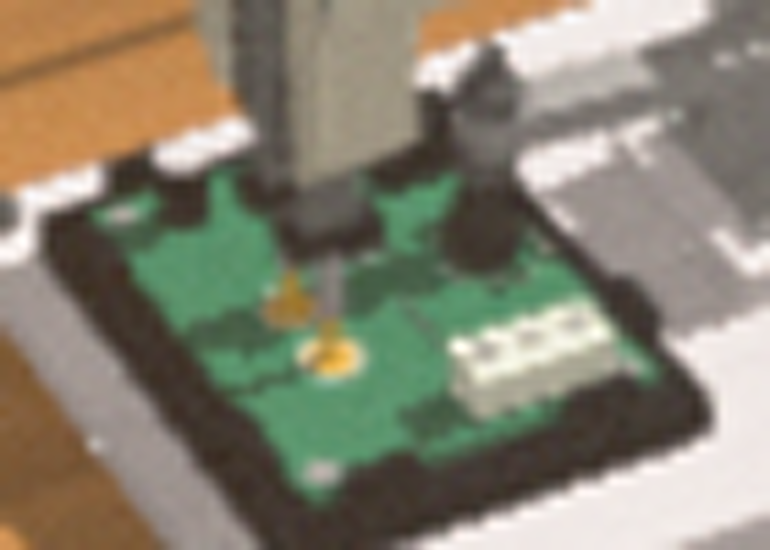

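Run:
```python
from h import *
from rig import r
s=r.get_state();m=r.camera_model("wrist");show(s)
print(proj(m,[[.5337,.0352,.025],[.5496,.0352,.025]]))
M=R.from_rotvec(s["orientation"]).as_matrix()
for z in(.0128,.0148):print(proj(m,[s["eef_pos"]+M@np.array([-.0005,y,z]) for y in(-.0076,.0087)]))
```

```text
t 16.35 p [0.5412 0.0357 0.038 ] jaw yaw -0.007 z [ 0.001  0.    -1.   ] F [ 0.45 -0.56  0.34] gap 23.61 q7 -0.66
[[308.40602467 268.32110165]
 [336.54402646 268.16532222]]
[[308.23338592 268.36791701]
 [337.10119061 268.40370593]]
[[308.3569083  267.10619875]
 [336.98615033 267.14169959]]
```

Request:
{"name": "drive_tool", "arguments": {"moves": [[[0,0,0],[0,0,0],23.6],[[0,0,0],[0,0,0],23.6],[[0,0,0],[0,0,0],23.6]]}}

```text
time: 16.65
eef_pos: [0.5412, 0.0357, 0.038]
orientation: [2.229, 2.213, 0.001]
wrist_force: [0.1, 0.3, 0.5]
finger_gap: 0.0238
```

Request:
{"name": "drive_tool", "arguments": {"moves": [[[0,0,0],[0,0,0],23.6]]}}

```text
time: 16.75
eef_pos: [0.5413, 0.0357, 0.038]
orientation: [2.229, 2.213, 0.001]
wrist_force: [-0.7, -0.3, -0.3]
finger_gap: 0.0237
```

Request:
{"name": "drive_tool", "arguments": {"moves": [[[0,0,0],[0,0,0],23.6]]}}

```text
time: 16.85
eef_pos: [0.5413, 0.0357, 0.038]
orientation: [2.229, 2.213, 0.001]
wrist_force: [0.4, -0.7, 0.2]
finger_gap: 0.0241
```

Request:
{"name": "drive_tool", "arguments": {"moves": [[[0,0,0],[0,0,0.5],23.6],[[0,0,0],[0,0,1],23.6],[[0,0,0],[0,0,1],23.6],[[0,0,0],[0,0,1],23.6]]}}

```text
time: 17.25
eef_pos: [0.5413, 0.0357, 0.037]
orientation: [2.229, 2.213, 0.001]
wrist_force: [-0.4, -0.1, 1.4]
finger_gap: 0.0238
```

Run:
```python
from h import *
from rig import r
F=[];G=[]
for i in range(14):
    s=r.get_state();F.append(s["wrist_force"]);G.append(s["finger_gap"]);
    a=r.snapshot("wrist" if i%2 else "scene")[:,:,::-1]
    cv2.imwrite("pics/w14f.png" if i%2 else "pics/c14f.png",a)
show(s);print(np.mean(F,0),np.std(F,0),np.mean(G)*1e3)
a=cv2.imread("pics/w14f.png");cv2.imwrite("pics/w14z.png",cv2.resize(a[245:290,290:360],None,fx=11,fy=11,interpolation=cv2.INTER_CUBIC))
a=cv2.imread("pics/c14f.png");cv2.imwrite("pics/c14z.png",cv2.resize(a[225:305,270:390],None,fx=6,fy=6,interpolation=cv2.INTER_CUBIC))
a=r.snapshot("top")[:,:,::-1];cv2.imwrite("pics/t14.png",a)
```

```text
t 17.9 p [0.5413 0.0357 0.037 ] jaw yaw -0.007 z [ 0.001  0.    -1.   ] F [ 0.52  0.03 -1.12] gap 23.67 q7 -0.66
[-0.0347003   0.05906005  0.38922345] [0.49161221 0.28429407 0.57848861] 23.819215129112063
```

View pics/w14z.png

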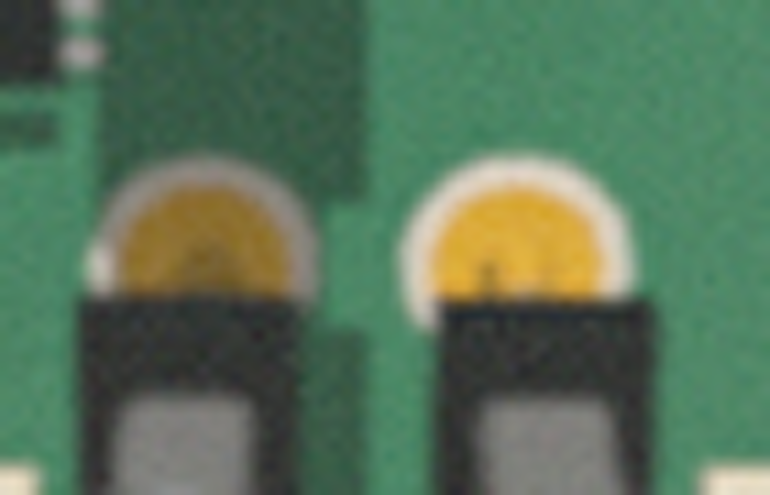

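View pics/c14z.png

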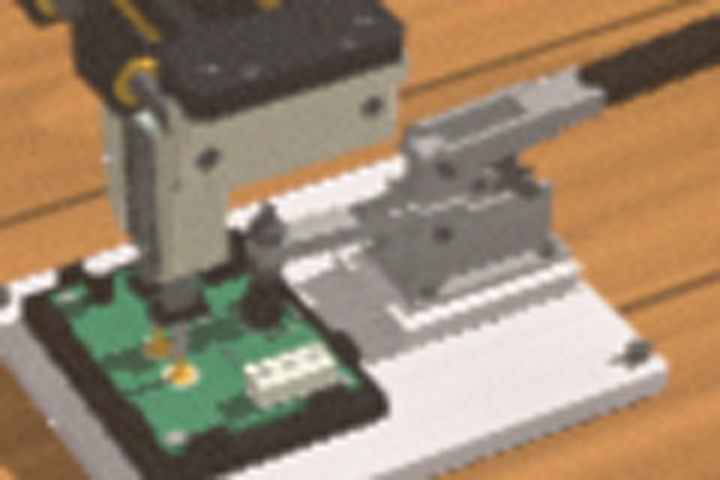

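Request:
{"name": "drive_tool", "arguments": {"moves": [[[0,0,0],[0,-0.2,0.6],23.5],[[0,0,0],[0,-0.2,0.6],23.5],[[0,0,0],[0,-0.2,0.6],23.5],[[0,0,0],[0,-0.2,0.6],23.5]]}}

```text
time: 18.4
eef_pos: [0.5412, 0.0357, 0.0365]
orientation: [2.229, 2.213, 0.001]
wrist_force: [0.3, 0.0, 1.2]
finger_gap: 0.0234
```

Run:
```python
from h import *
from rig import r
F=[];G=[];S=[]
for i in range(14):
    s=r.get_state();F.append(s["wrist_force"]);G.append(s["finger_gap"])
    n=("scene","wrist","top")[i%3];a=r.snapshot(n)[:,:,::-1]
    if n=="scene":S.append(a.astype(float))
    if n=="wrist":cv2.imwrite("pics/w15f.png",a)
    if n=="top":cv2.imwrite("pics/t15f.png",a)
show(s);print(np.mean(F,0),np.mean(G)*1e3)
a=np.mean(S,0).astype(np.uint8);cv2.imwrite("pics/c15z.png",cv2.resize(a[265:300,280:320],None,fx=18,fy=16,interpolation=cv2.INTER_CUBIC))
ms=r.camera_model("scene");print((proj(ms,[[.5337,.0352,.025],[.5496,.0352,.025]])-[280,265])*[18,16])
a=cv2.imread("pics/t15f.png");cv2.imwrite("pics/t15.png",a)
```

```text
t 19.05 p [0.5411 0.0357 0.0365] jaw yaw -0.007 z [ 0.001  0.    -1.   ] F [ 0.36 -0.5   0.95] gap 23.88 q7 -0.66
[ 0.55930811 -0.04450318  0.93570419] 23.911381073389446
[[310.61640891 288.98594221]
 [376.28359018 359.56707038]]
```

View pics/c15z.png

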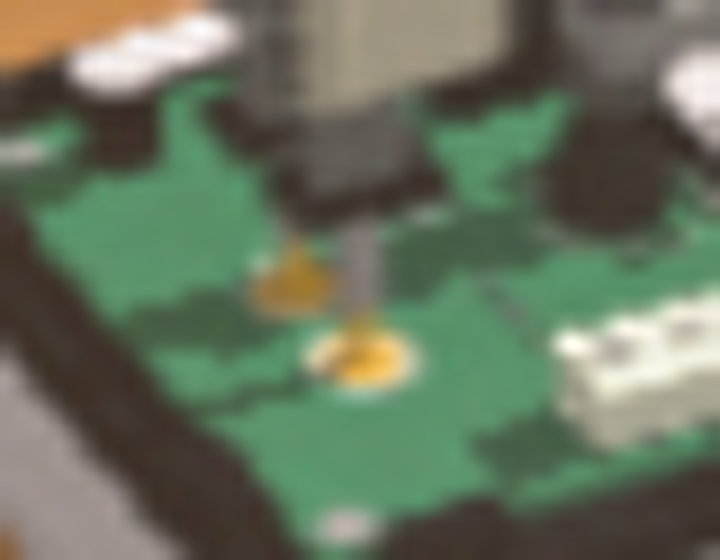

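View pics/t15.png

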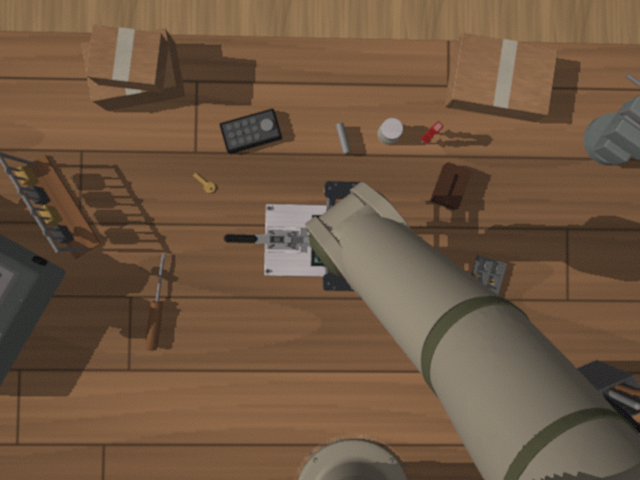

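```bash
python3 -c "
from rig import r
print(r.close_job())"
```

```text
the job is handed in; nothing more can be done
None
```

I locked the clamp, took the grey tweezers out of the stand, squeezed them to the pad spacing and set a tip on each pad. I handed the job in at about 19 s, still holding the tweezers there.

**Last checks that agreed:**
- **Clamp:** In the last full view of it, with the tips already on the pads, the handle pointed away and nearly level, with the foot on the board. The last top view still shows the handle over. The board looked home in the pocket.
- **Gap:** The tips measured 16.0 to 16.3 mm apart in the wrist camera just above the pads; the pads measured 15.9 mm apart. The jaw opening averaged 23.9 mm, against the stated 24 mm for a 16 mm gap.
- **Position:** Tips and pad centres agreed within about 0.6 mm in the wrist camera. The scene camera showed the pin in the middle of its pad to within about a pixel.
- **Pressure:** The upward force rose by about 1.6 to 1.9 N in all, which means roughly 2 to 3 mm of the 6 mm spring travel. The arm's height also gave about 3 mm. The single force readings are noisy, by about 0.6 N.
- **Other things on the bench:** Everything visible in the last top view was where it started, but the arm hid the padlock from view.

**Checks that failed or disagreed:**
- **Finger length:** The fingers end about 30 mm above the reported TCP. My first close on the tweezers therefore met only the legs above the grips, without squeezing them. I opened, went 24 mm lower and gripped properly.
- **Pad position:** The top and wrist cameras put the pads about 2.7 mm apart in y. I trusted the wrist camera, because it shows tips and pads in the same picture.

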